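# Find the full bottle by weight and show it to the desk camera

## Robot

A 7-joint arm with a two-finger parallel gripper is mounted at the origin on a cart in front of the work surface, level with it; the furniture and walls round the work are solid. World frame = base frame: x ahead of the robot, y to its left, z up, the work surface at z = 0. Lengths are in mm, angles in rad, forces in N, time in s.
With the tool pointing down it reaches from about 350 to 900 mm from the base axis. Payload 19.9 kg.
Tool frame: the origin (TCP) lies midway between the tips of the shut fingers; the grasp point (between the pads) lies 19 mm behind it; z points along the fingers, y is the direction in which the jaws open and shut (so a half turn about z gives the same grasp; the last joint's range is limited). The gripper opens to 85 mm and grips with 20 to 120 N. Pads are 22 mm wide; open, the fingers measure 114 mm over their backs; the gripper's body (76 mm by 85 mm) begins 54 mm behind the grasp point. The pads swing forward as they close: fully open they stand 13 mm farther back than shut.
Start: joints at [1.226, 0.417, -0.01, 1.614, 0.005, 1.111, -0.053], TCP at [186.963, -596.361, 231.26] pointing down, gripper open.
Joint ranges: [-2.81, 2.81], [-0.39, 2.02], [-1.27, 1.25], [0.06, 2.57], [-1.19, 4.33], [0.19, 2], [-2.82, 2.82]. Speed limits (rad/s): [1.89, 1.89, 2.39, 2.39, 3.01, 3.01, 3.01].

## Interface

Orientations are given as a unit quaternion [w, x, y, z].
In Python, from bench import ctrl, imaging gives the robot as it stands.
- The arm moves only by the shell command python3 -m inch 'ROWS'. ROWS is JSON, a list of rows, each a list of 5 numbers: the closure in counts, from 0 (fully open) to 255 (shut), then the shift along the tool's x, y, z each as a share of 25 mm, from -1 to 1, then the turn about the tool's z as a share of 6 degrees, from -1 to 1. In form: [[fingers, tx, ty, tz, spin], ...]. A call has 1 to 10 rows; each row shifts and turns the commanded pose from where the row before left it, along the tool's axes as they then stand; what a row does not reach is not made up. A row lasts 1/12 s, in which the tool goes at most 41.7 mm and 7.16 degrees, less where a joint would pass 70% of its speed; a pose out of reach is approached as far as the arm can. A call with a number of a shift or a turn outside -1 to 1 is refused whole. A call with a gripper value outside its range is refused whole. The fingers move at their own pace and stop on an object; the grip force is fixed at half the most. Time passes only in rows, so rows that do not move let the fingers close. It gives the time, the measured TCP pose, the force and the opening at its end, in the units of the state.
- ctrl.observe(): the state, without advancing time (a new reading comes with each control period).
- imaging.get_image(name): name is "scene" or "top" or "wrist"; returns a dict with "img" (420x560x3 uint8, red, green, blue), "K" (3x3 intrinsics, pixels), "R" (3x3) and "t" (3): a world point X has camera coordinates R X + t. Camera axes: x right, y down, z forward; pixel columns grow to the right and rows downward; lengths in mm; the calibration is good to about 2 mm. A picture is of the moment at which its call begins. There is no depth.
- ctrl.finish_job(): hands the job in, once; it reports no verdict.
The state is a dict: "clock": time; "joint_pos": joint angles; "joint_velocities": joint speeds; "joint_torque": joint torques, N m; "tool_pos": TCP position; "eef_rot": TCP orientation; "contact_force": force on the tool from outside, world axes, zero at the start; "ft_torque": the same for the moment, N m; "width": finger opening in mm.
Only numpy, scipy, OpenCV 4.12 (cv2) and the standard library are available. Lean on these libraries where they do the work, as an engineer would, in place of code of your own. Each camera call takes 0.05 s, during which the arm holds its last target.

## Task

Two identical capped white bottles stand on the worktop: one is full, the other nearly empty. Lift each in turn clear of the worktop to feel which is heavier, set the lighter one back standing where it stood, and finish while still holding the heavier one upright and still in front of the desk camera's lens, centred on it and about 10 cm away. Keep both bottles upright and leave the label roll, the cup and the eraser alone.

Things in the scene. Friction and masses are not known exactly. Their poses are not given: they have to be found in the camera images.
- bottle_p: one of two identical closed white plastic bottles, round, 43 mm across, 98 mm high with its white cap (cap 27 mm across, the top 16 mm; straight body up to about 60 mm, then a sloping shoulder to 82 mm). Origin: centre of its underside; z up along its axis. Either bottle may be the full one, on either side: only lifting tells.
- bottle_q: the other bottle, same shape, size and origin as bottle_p. The full one, of the two, holds small steel balls (0.36 to 0.56 kg), the other is nearly empty (0.08 to 0.13 kg). They stand 80 mm or more apart, centre to centre.
- camera_lens (a point): centre of the desk camera's lens glass, 200 mm above the worktop. The lens looks level along this frame's -x axis, roughly towards the robot; y is level, sideways; z is up
- desk_camera: desk camera fixed to the worktop: grey rounded box 36 x 74 x 40 mm (depth, width, height), black lens barrel, on a thin post with a round black foot 84 mm across. Origin: centre of the foot's underside, on the post's axis; axes as camera_lens, whose glass is 28 mm before the post's axis
- label_roll: roll of blank labels standing on its end, 58 mm across, 35 mm high, loose bystander; origin: centre of its underside
- dosing_cup: open white cup, 67 mm across the rim, 68 mm high, loose bystander; origin: centre of its underside
- eraser: blue and white eraser, 19 x 36 x 13 mm, loose bystander; origin: centre of its underside
Mind the look-alikes: they are no part of the job. What is shaped like the desk_camera but red is not meant.

How it is judged:
By the outcome, as a careful person would: the job done as asked, in the order asked, and still so for the second after the job is handed in, while the arm keeps its last pose, push and grip.
It also fails if it takes over 61 s, if anything falls off the work surface, if the arm or the gripper's body presses on something with over 40 N, if the wrist force passes 120 N, or if a joint passes its speed limit or range.

## Working session

There is one attempt and no reset: what is moved stays moved. The work goes in short steps, Python scripts to look and compute and a shell command to move; the robot and the scene stay as the last step left them, time stands still between calls to the robot, and variables do not carry over. Pictures are saved under pics/ and viewed, and the job is handed in when it is done.

```bash
ls; mkdir -p pics
cat > h.py <<'E'
import numpy as np, cv2, json
from bench import ctrl, imaging
def grab(n,tag):
    d=imaging.get_image(n); 
    im=np.array(d["img"]); cv2.imwrite(f"pics/{tag}.png",im[:,:,::-1]); 
    np.savez(f"pics/{tag}.npz",img=im,K=d["K"],R=d["R"],t=d["t"]); return d
def load(tag): return np.load(f"pics/{tag}.npz")
def ray(d,u,v):
    K,R,t=[np.array(d[k],float) for k in("K","R","t")]
    c=-R.T@t; r=R.T@np.linalg.inv(K)@np.array([u,v,1.]); return c,r/np.linalg.norm(r)
def onz(d,u,v,z):
    c,r=ray(d,u,v); return c+r*(z-c[2])/r[2]
def tri(*l):
    A=np.zeros((3,3));b=np.zeros(3)
    for d,u,v in l:
        c,r=ray(d,u,v);P=np.eye(3)-np.outer(r,r);A+=P;b+=P@c
    return np.linalg.solve(A,b)
def proj(d,X):
    K,R,t=[np.array(d[k],float) for k in("K","R","t")]
    p=K@(R@np.array(X,float)+t); return p[:2]/p[2]
E
python3 - <<'E'
from h import *
for n in("scene","top","wrist"):
    d=grab(n,n+"0"); R=np.array(d["R"]);print(n,(-R.T@np.array(d["t"])).round(0),R[2].round(2))
s=ctrl.observe();print({k:np.round(v,3) for k,v in s.items()})
E
```

```text
pics
scene [108. 743. 617.] [ 0.41 -0.79 -0.45]
top [ 319.  -72. 1321.] [ 0.18 -0.01 -0.98]
wrist [ 257. -574.  374.] [-0.28 -0.09 -0.96]
{'clock': np.float64(0.15), 'joint_pos': array([ 1.226,  0.418, -0.01 ,  1.614,  0.005,  1.111, -0.053]), 'joint_velocities': array([-0.001, -0.001, -0.001, -0.002, -0.001, -0.   ,  0.   ]), 'joint_torque': array([ 2.0000e-03, -8.6474e+01,  6.8000e-01, -4.3506e+01,  1.9000e-02,
        6.0000e-03,  0.0000e+00]), 'tool_pos': array([ 186.883, -596.138,  230.812]), 'eef_rot': array([-0.   ,  0.988,  0.151, -0.   ]), 'contact_force': array([0.241, 0.707, 0.319]), 'ft_torque': array([-0.034,  0.025, -0.032]), 'width': np.float64(85.424)}
```

View pics/scene0.png

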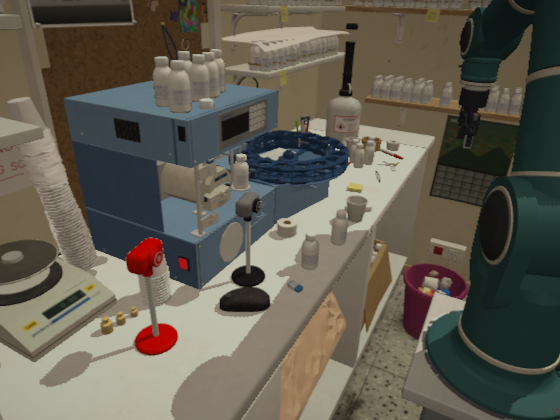

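View pics/top0.png

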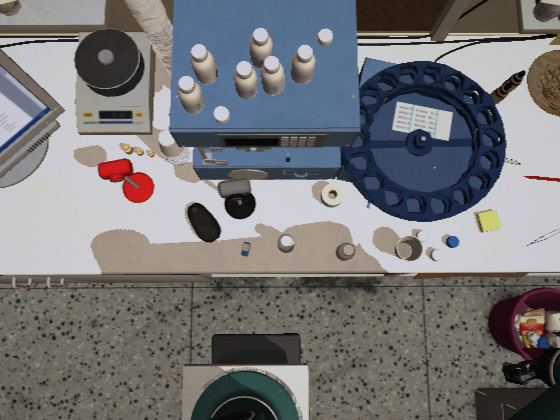

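View pics/wrist0.png

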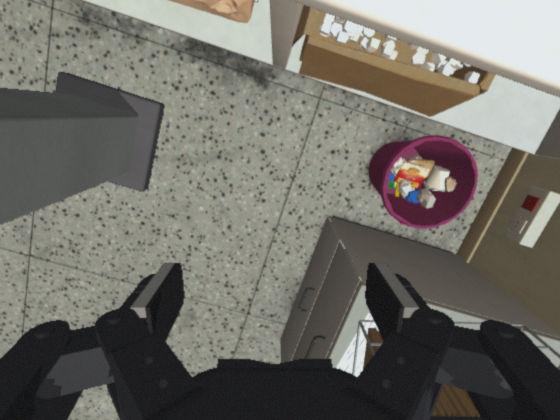

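Run:
```python
from h import *
t=load("top0")["img"][:,:,::-1]; s=load("scene0")["img"][:,:,::-1]
a=cv2.resize(t[165:285,180:480],(800,320),interpolation=2); b=cv2.resize(s[120:320,210:430],(600,545)[:2],interpolation=2)
cv2.imwrite("pics/c1.png",a);cv2.imwrite("pics/c2.png",b)
cv2.imwrite("pics/c3.png",cv2.resize(s[180:300,215:365],(750,600),interpolation=2))
d=load("top0")
for n,u,v,z in[("b1",286,242,98),("b2",346,251,98),("foot",240,206,10),("cup",409,247,68),("roll",331,194,35),("eraser",246,249,13)]: print(n,onz(d,u,v,z).round(0))
```

```text
b1 [ 450. -103.   98.]
b2 [ 427. -250.   98.]
foot [556.  16.  10.]
cup [ 439. -413.   68.]
roll [ 582. -224.   35.]
eraser [441.  -1.  13.]
```

View pics/c1.png

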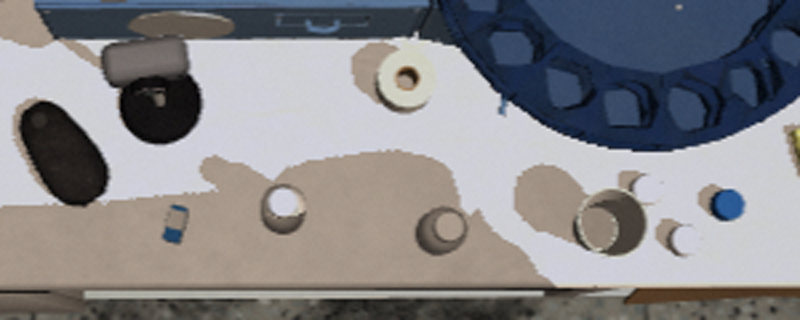

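View pics/c2.png

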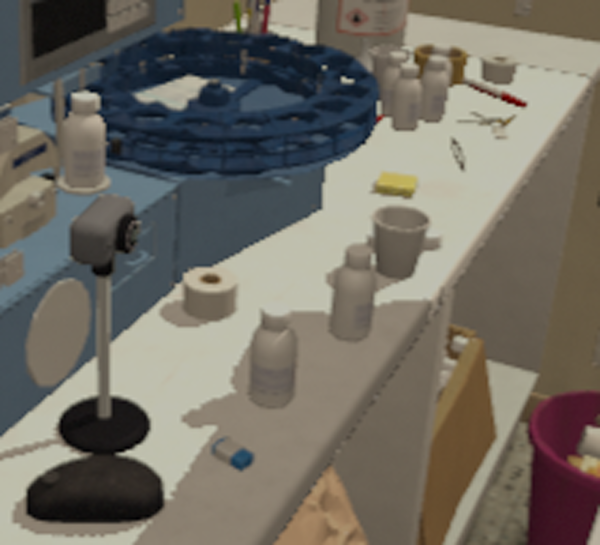

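View pics/c3.png

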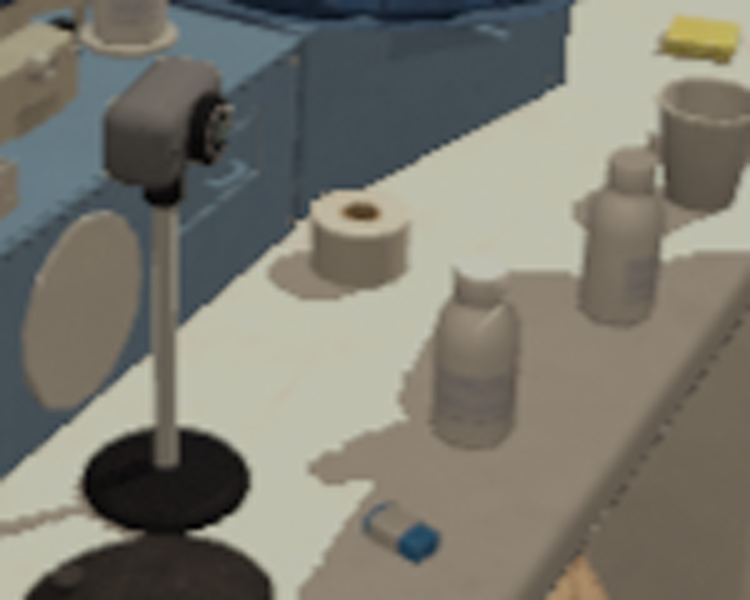

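Run:
```python
from h import *
T=load("top0");S=load("scene0")
for n,a,b in[("b1cap",(287.2,240.4),(311,233)),("b2cap",(348,249.4),(341.6,211.4)),("foot",(240.2,203.6),(248.2,276))]:
    P=tri((T,*a),(S,*b)); print(n,P.round(1),"res",(proj(T,P)-a).round(1),(proj(S,P)-b).round(1))
# head box top: mask grey between
im=T["img"].astype(int)
g=(abs(im[...,0]-im[...,2])<25)&(im.sum(2)>200)&(im.sum(2)<480)
m=np.zeros(g.shape,np.uint8); m[176:198,212:256]=g[176:198,212:256]*255
c=max(cv2.findContours(m,0,2)[0],key=cv2.contourArea)
r=cv2.minAreaRect(c);print(r)
bp=cv2.boxPoints(r);print([onz(T,*p,218).round(0) for p in bp])
# foot
k=(im.sum(2)<110).astype(np.uint8)*255; q=np.zeros_like(k);q[190:224,220:260]=k[190:224,220:260]
c=max(cv2.findContours(q,0,2)[0],key=cv2.contourArea);print(cv2.fitEllipse(c), cv2.boundingRect(c))
cv2.imwrite("pics/c4.png",cv2.resize(T["img"][170:230,200:270,::-1],(700,600),interpolation=0))
```

```text
b1cap [ 453.7 -106.4   97.5] res [0.  0.1] [-0.1 -0. ]
b2cap [ 429.5 -254.9   99.8] res [0.2 0.6] [-0.5 -0.1]
foot [563.   15.5   3.5] res [0.1 0.2] [-0.2 -0.1]
((233.1492462158203, 185.31385803222656), (42.93379211425781, 21.023136138916016), 3.1798300743103027)
[array([544.,  67., 218.]), array([593.,  65., 218.]), array([587., -32., 218.]), array([539., -29., 218.])]
((239.73313903808594, 204.79327392578125), (25.28843879699707, 30.565412521362305), 84.71588134765625) (225, 193, 30, 26)
```

View pics/c4.png

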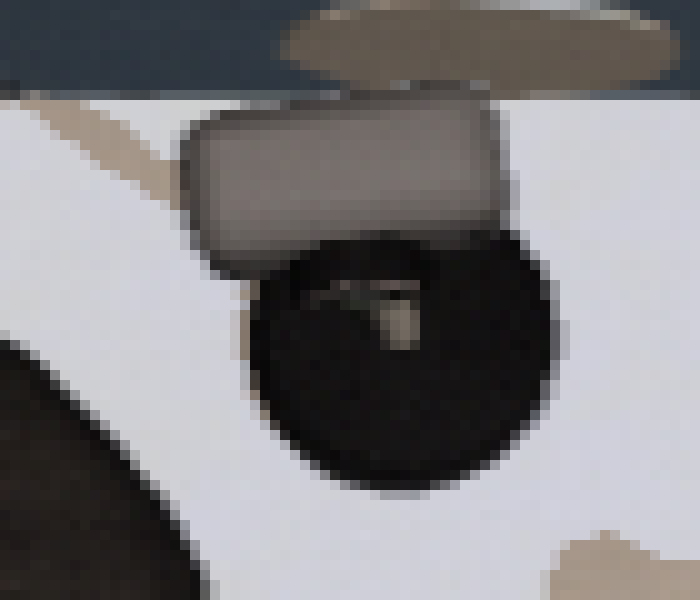

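```bash
python3 -m inch '[[0,0.8,-0.6,0,0],[0,0.8,-0.6,0,0],[0,0.8,-0.6,0,0],[0,0.8,-0.6,0,0],[0,0.8,-0.6,0,0],[0,0.8,-0.6,0,0],[0,0.8,-0.6,0,0],[0,0.8,-0.6,0,0]]'
```

```text
clock: 0.82
tool_pos: [304.2, -432.9, 231.1]
eef_rot: [-0.0, 0.988, 0.151, -0.0]
contact_force: [0.1, 0.5, 0.1]
width: 85.4
```

```bash
python3 -m inch '[[0,0.85,-0.65,0,0],[0,0.85,-0.65,0,0],[0,0.85,-0.65,0,0],[0,0.85,-0.65,0,0],[0,0.85,-0.65,0,0],[0,0.85,-0.65,0,0],[0,0.85,-0.65,0,0],[0,0.85,-0.65,0,0],[0,0,0,0,0]]'; python3 -c "
from h import *
grab('wrist','wrist1');print(ctrl.observe()['contact_force'])"
```

```text
clock: 1.57
tool_pos: [429.7, -254.7, 231.3]
eef_rot: [-0.001, 0.988, 0.154, 0.0]
contact_force: [-0.5, 0.7, -0.3]
width: 85.4
[-1.58954822 -0.06973438 -0.98270705]
```

View pics/wrist1.png

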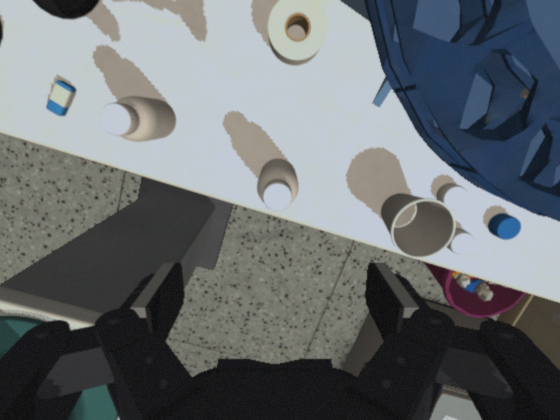

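The wrist view shows three things: bottle A's cap (277,195) just below the hand, bottle B's cap (119,119), and the cup (421,226) well clear. I'll triangulate again with this view.

Run:
```python
from h import *
T=load("top0");S=load("scene0");W=load("wrist1")
cv2.imwrite("pics/c5.png",cv2.resize(W["img"][90:230,90:310,::-1],(800,509),interpolation=2))
for n,a,b,w in[("b1",(287.2,240.4),(311,233),(119.5,119)),("b2",(348,249.4),(341.6,211.4),(277.5,195.5))]:
    P=tri((T,*a),(S,*b),(W,*w)); print(n,P.round(1),[(proj(d,P)-q).round(1) for d,q in((T,a),(S,b),(W,w))],onz(W,*w,98).round(1))
    print(' base pred in wrist',proj(W,[P[0],P[1],0]).round(0), proj(W,[P[0],P[1],60]).round(0))
```

```text
b1 [ 454.1 -107.    96.7] [array([ 0.3, -0. ]), array([-0.2,  0.1]), array([-0.6,  0.4])] [ 454.8 -108.    98. ]
 base pred in wrist [159. 118.] [137. 119.]
b2 [ 430.5 -256.4   98.4] [array([0.7, 0.2]), array([-0.7,  0.1]), array([-1.3,  1.1])] [ 431.8 -257.2   98. ]
 base pred in wrist [276. 176.] [276. 187.]
```

View pics/c5.png

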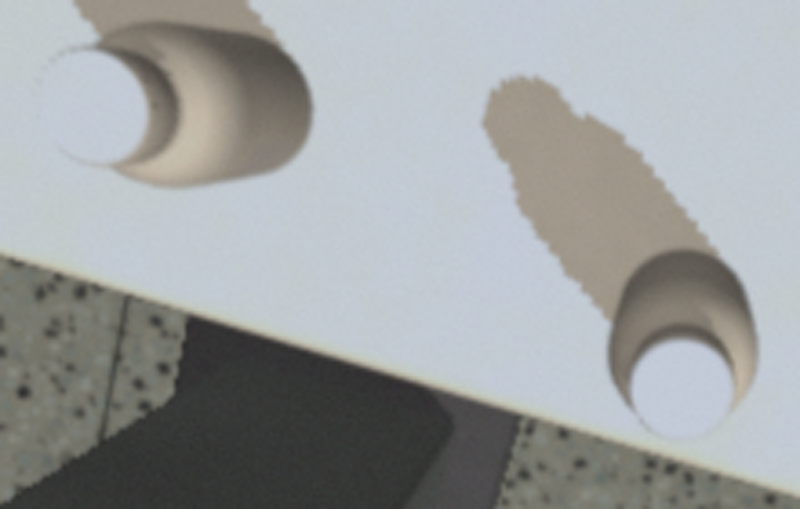

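```bash
python3 -m inch '[[0,0,0.08,1,0],[0,0,0,1,0],[0,0,0,1,0],[0,0,0,1,0],[0,0,0,0.8,0],[0,0,0,0.2,0],[0,0,0,0,0]]'; python3 -c "
from h import *
grab('wrist','wrist2');d=load('wrist2');print(proj(d,[430.5,-256.5,98]))"
```

```text
clock: 2.2
tool_pos: [426.6, -261.2, 105.2]
eef_rot: [-0.001, 0.989, 0.151, -0.001]
contact_force: [-0.2, -0.3, 0.4]
width: 85.6
[267.75444973 248.96869138]
```

View pics/wrist2.png

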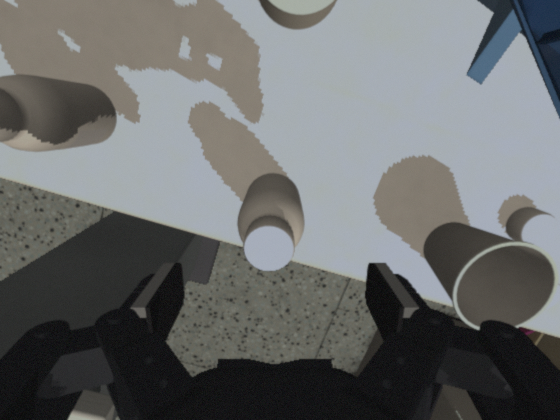

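```bash
cat > rel.py <<'E'
from h import *
from scipy.spatial.transform import Rotation as Ro
import sys
s=ctrl.observe(); q=s["eef_rot"]; R=Ro.from_quat([q[1],q[2],q[3],q[0]]).as_matrix()
tgt=np.array([float(a) for a in sys.argv[1:4]])
print("tcp",np.round(s["tool_pos"],1),"tool delta mm",(R.T@(tgt-s["tool_pos"])).round(1),"units",(R.T@(tgt-s["tool_pos"])/25).round(2),"Rx",R[:,0].round(3),"F",np.round(s["contact_force"],2))
E
python3 -c "
from h import *
d=load('wrist2');print(onz(d,268.5,244.5,98), onz(d,268.5,244.5,98)-ctrl.observe()['tool_pos'])"
python3 rel.py 431 -256.8 33
```

```text
[ 433.05062695 -256.12568218   98.        ] [ 5.63675177  5.25663934 -8.48530049]
tcp [ 427.4 -261.4  106.5] tool delta mm [ 4.8 -3.3 73.5] units [ 0.19 -0.13  2.94] Rx [ 0.954  0.299 -0.001] F [ 0.4  -0.78  0.19]
```

```bash
python3 -m inch '[[0,0.23,-0.13,0,0],[0,0,0,0.4,0],[0,0,0,0.4,0],[0,0,0,0,0]]'; python3 rel.py 432 -256.5 33
```

```text
clock: 2.58
tool_pos: [431.5, -255.8, 84.8]
eef_rot: [-0.001, 0.988, 0.151, -0.001]
contact_force: [-0.7, 0.2, -1.0]
width: 85.3
tcp [ 431.5 -255.8   84.8] tool delta mm [ 0.3  0.9 51.8] units [0.01 0.03 2.07] Rx [ 0.954  0.299 -0.001] F [-0.66  0.22 -0.97]
```

```bash
python3 -m inch '[[0,0,0.03,0.5,0],[0,0,0,0.5,0],[0,0,0,0.5,0],[0,0,0,0.5,0],[0,0,0,0.07,0],[0,0,0,0,0]]'; python3 rel.py 432 -256.5 33; python3 -c "
from h import *
grab('wrist','wrist3')"
```

```text
clock: 3.08
tool_pos: [432.0, -256.7, 34.1]
eef_rot: [-0.001, 0.988, 0.151, -0.001]
contact_force: [0.4, -0.1, -0.0]
width: 85.4
tcp [ 432.  -256.7   34.1] tool delta mm [ 0.1 -0.1  1.1] units [ 0.   -0.01  0.04] Rx [ 0.954  0.299 -0.001] F [ 0.44 -0.14 -0.01]
```

View pics/wrist3.png

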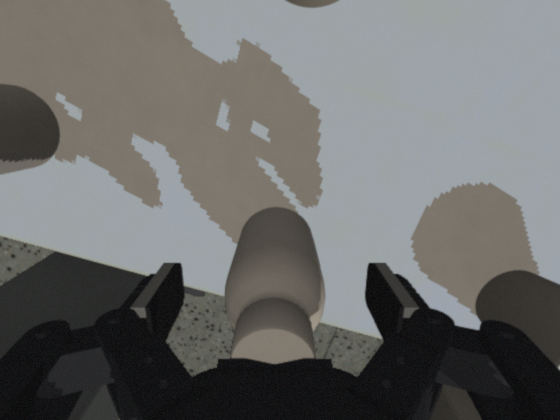

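```bash
python3 -m inch '[[100,0,0,0,0],[180,0,0,0,0],[255,0,0,0,0],[255,0,0,0,0],[255,0,0,0,0],[255,0,0,0,0],[255,0,0,0,0],[255,0,0,0,0],[255,0,0,0,0],[255,0,0,0,0]]'; python3 rel.py 432 -256.5 33
```

```text
clock: 3.97
tool_pos: [432.6, -257.0, 35.3]
eef_rot: [0.0, 0.988, 0.151, 0.0]
contact_force: [-3.9, 2.1, 13.3]
width: 40.2
tcp [ 432.6 -257.    35.3] tool delta mm [-0.5 -0.6  2.3] units [-0.02 -0.03  0.09] Rx [0.954 0.299 0.   ] F [-3.89  2.13 13.34]
```

```bash
python3 -m inch '[[255,0,0,-0.2,0],[255,0,0,-0.4,0],[255,0,0,-0.8,0],[255,0,0,-0.8,0],[255,0,0,-0.8,0],[255,0,0,0,0],[255,0,0,0,0],[255,0,0,0,0],[255,0,0,0,0]]'; python3 -c "
from h import *
print(ctrl.observe()['contact_force'],ctrl.observe()['width']);grab('wrist','wrist4');print(ctrl.observe()['contact_force']);grab('scene','scene4');print(ctrl.observe()['contact_force'],ctrl.observe()['ft_torque'])"
```

```text
clock: 4.72
tool_pos: [432.0, -256.7, 109.0]
eef_rot: [-0.0, 0.988, 0.151, -0.0]
contact_force: [-0.5, 0.3, -1.6]
width: 40.5
[-0.46186892  0.28985509 -1.56165756] 40.4685890843323
[ 0.53533977 -0.49510706 -1.15039431]
[-6.70752831e-05 -4.16133845e-01 -1.82541323e+00] [ 0.0086193  -0.03065968 -0.00545207]
```

View pics/scene4.png

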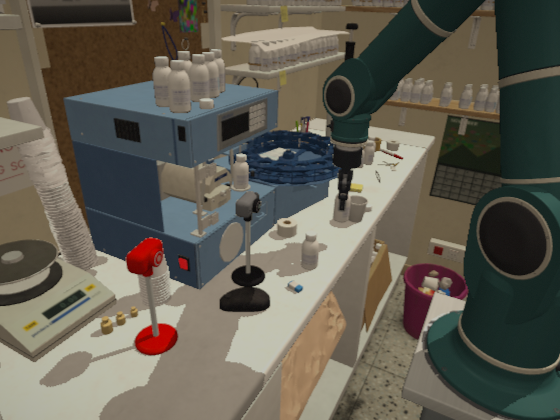

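View pics/wrist4.png

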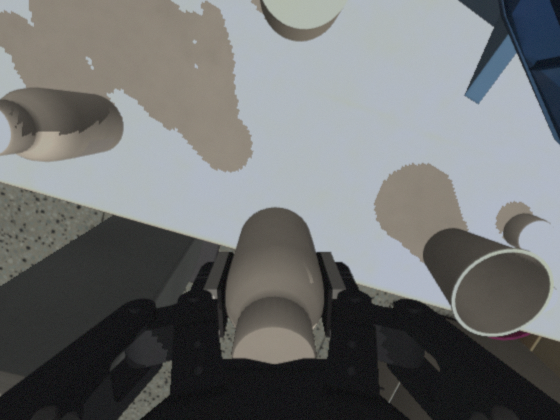

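Bottle A is lifted and reads about −1.5 N, which fits the light one (roughly 0.1 kg). I'll set it back down at the same spot.

```bash
python3 -m inch '[[255,0,0,0.7,0],[255,0,0,0.7,0],[255,0,0,0.6,0],[255,0,0,0.4,0],[255,0,0,0.3,0],[255,0,0,0.2,0],[255,0,0,0.06,0],[255,0,0,0,0],[255,0,0,0,0]]'; python3 rel.py 432 -256.7 35
```

```text
clock: 5.57
tool_pos: [432.7, -257.0, 35.9]
eef_rot: [0.0, 0.988, 0.151, 0.0]
contact_force: [-0.2, 0.1, -1.3]
width: 40.3
tcp [ 432.7 -257.    35.9] tool delta mm [-0.6 -0.5  0.9] units [-0.02 -0.02  0.04] Rx [0.954 0.299 0.   ] F [-0.23  0.07 -1.33]
```

Still bearing its own weight, so it's a millimetre or so off the worktop. I'll ease it down until it touches, then open gradually.

```bash
python3 -m inch '[[255,0,0,0.04,0],[255,0,0,0,0],[255,0,0,0,0]]'; python3 rel.py 432 -256.7 35
```

```text
clock: 5.82
tool_pos: [432.8, -257.1, 35.3]
eef_rot: [0.0, 0.988, 0.151, 0.0]
contact_force: [-3.6, 1.2, 11.9]
width: 40.8
tcp [ 432.8 -257.1   35.3] tool delta mm [-0.6 -0.6  0.3] units [-0.03 -0.02  0.01] Rx [0.954 0.299 0.001] F [-3.59  1.2  11.9 ]
```

```bash
python3 -m inch '[[120,0,0,0,0],[100,0,0,0,0],[60,0,0,0,0],[0,0,0,0,0],[0,0,0,0,0],[0,0,0,0,0],[0,0,0,0,0]]'; python3 -c "
from h import *
grab('wrist','wrist5')"; python3 rel.py 432 -256.7 35
```

```text
clock: 6.4
tool_pos: [432.4, -256.9, 34.5]
eef_rot: [-0.0, 0.988, 0.151, -0.0]
contact_force: [0.8, 0.5, -0.6]
width: 85.3
tcp [ 432.4 -256.9   34.5] tool delta mm [-0.3 -0.3 -0.5] units [-0.01 -0.01 -0.02] Rx [ 0.954  0.299 -0.   ] F [-0.1   0.31 -0.35]
```

View pics/wrist5.png

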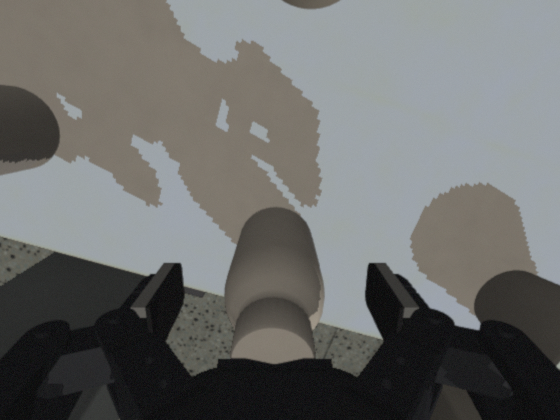

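It stands back in place, and the picture matches the one before the grasp. Next I'll rise and go over to bottle B.

```bash
python3 -m inch '[[0,0,0,-0.4,0],[0,0,0,-0.6,0],[0,0,0,-0.8,0],[0,0,0,-0.8,0],[0,0,0,-0.8,0],[0,0,0,-0.8,0],[0,0,0,-0.8,0],[0,0,0,-0.8,0],[0,0,0,-0.6,0],[0,0,0,0,0]]'; python3 rel.py 454 -107.5 200
```

```text
clock: 7.28
tool_pos: [433.5, -257.4, 198.2]
eef_rot: [0.001, 0.988, 0.151, 0.002]
contact_force: [1.4, -0.8, 0.0]
width: 85.8
tcp [ 433.5 -257.4  198.2] tool delta mm [  64.4 -136.9   -2.1] units [ 2.58 -5.48 -0.08] Rx [0.954 0.299 0.003] F [ 1.4  -0.8   0.04]
```

```bash
python3 -m inch '[[0,0.32,-0.7,0,0],[0,0.32,-0.7,0,0],[0,0.32,-0.7,0,0],[0,0.32,-0.7,0,0],[0,0.32,-0.7,0,0],[0,0.32,-0.7,0,0],[0,0.32,-0.7,0,0],[0,0.32,-0.58,0,0],[0,0,0,0,0]]'; python3 rel.py 454 -107.5 200;python3 -c "
from h import *
d=grab('wrist','wrist6');print(proj(d,[454,-107.5,98]))"
```

```text
clock: 8.03
tool_pos: [452.8, -104.0, 194.8]
eef_rot: [-0.0, 0.988, 0.153, 0.0]
contact_force: [0.3, 0.9, 0.5]
width: 85.4
tcp [ 452.8 -104.   194.8] tool delta mm [ 0.1  3.7 -5.2] units [ 0.    0.15 -0.21] Rx [0.953 0.303 0.   ] F [0.26 0.86 0.52]
[278.83161708 208.30242549]
```

View pics/wrist6.png

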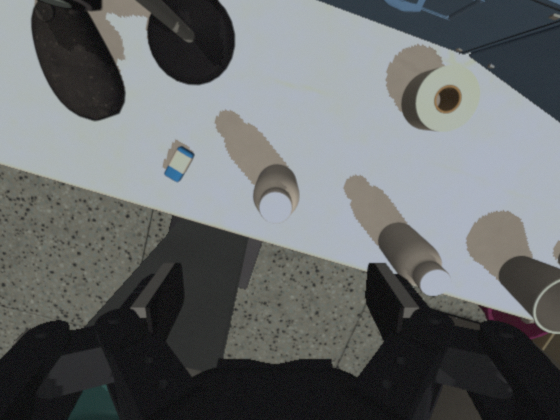

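```bash
python3 - <<'E'
from h import *
W=load('wrist6');T=load("top0");S=load("scene0")
print(onz(W,275,205.5,98), onz(W,432,281,98), "foot",onz(W,191,38,8), tri((T,240,204),(W,191,38),(S,248.2,276)))
im=W["img"].astype(int);k=((im.sum(2)<130)).astype(np.uint8)*255;q=np.zeros_like(k);q[0:95,145:240]=k[0:95,145:240]
c=max(cv2.findContours(q,0,2)[0],key=cv2.contourArea);h=cv2.convexHull(c);e=cv2.fitEllipse(h);print(e,onz(W,*e[0],6))
cv2.imwrite("pics/c6.png",cv2.resize(W["img"][0:110,20:260,::-1],(800,367),interpolation=2))
E
python3 rel.py 454.5 -106.5 110
```

```text
[ 455.30464371 -103.84776936   98.        ] [ 431.61176766 -254.07421511   98.        ] foot [563.74706354  14.26664285   8.        ] [563.07181624  15.71681767   3.51950614]
((190.6345672607422, 36.034996032714844), (84.24468994140625, 95.72349548339844), 160.26681518554688) [565.53008247  15.56684854   6.        ]
tcp [ 452.5 -105.6  194.7] tool delta mm [ 1.6  1.4 84.7] units [0.07 0.06 3.39] Rx [0.953 0.302 0.   ] F [ 0.73 -0.84 -1.22]
```

View pics/c6.png

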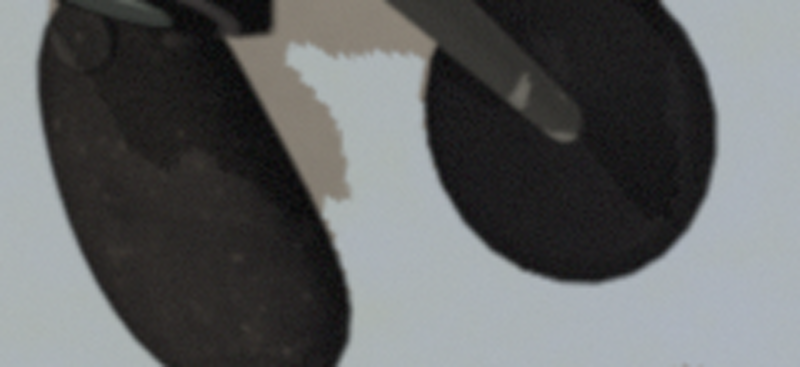

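```bash
python3 -m inch '[[0,0.08,0,0.6,0],[0,0,0,0.6,0],[0,0,0,0.6,0],[0,0,0,0.6,0],[0,0,0,0.6,0],[0,0,0,0.4,0],[0,0,0,0,0],[0,0,0,0,0]]'; python3 -c "
from h import *
d=grab('wrist','wrist7');print(proj(d,[455,-105.5,98]))";python3 rel.py 455 -105.5 34
```

```text
clock: 8.75
tool_pos: [454.2, -106.7, 109.6]
eef_rot: [-0.0, 0.989, 0.151, -0.0]
contact_force: [0.2, -0.4, 0.5]
width: 85.4
[272.27421955 252.29388054]
tcp [ 454.6 -106.7  110. ] tool delta mm [ 0.7 -1.  76. ] units [ 0.03 -0.04  3.04] Rx [0.954 0.299 0.   ] F [0.38 0.53 0.71]
```

View pics/wrist7.png

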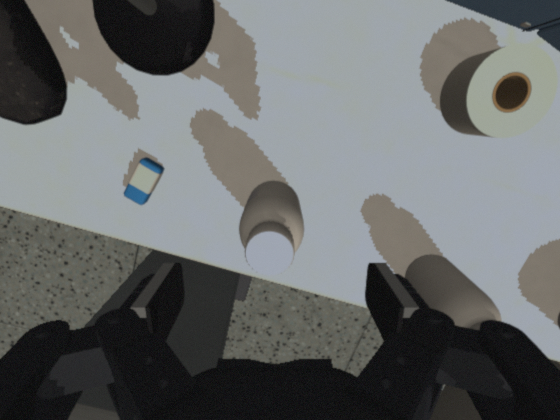

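```bash
python3 -c "
from h import *
print(onz(load('wrist7'),269,248,98))"
python3 -m inch '[[0,0.08,-0.06,0.4,0],[0,0,0,0.5,0],[0,0,0,0.5,0],[0,0,0,0.5,0],[0,0,0,0.5,0],[0,0,0,0.4,0],[0,0,0,0.2,0],[0,0,0,0,0],[0,0,0,0,0]]'; python3 -c "
from h import *
d=grab('wrist','wrist8')";python3 rel.py 456 -105 34
```

```text
[ 456.88864451 -103.0609478    98.        ]
clock: 9.55
tool_pos: [456.0, -104.3, 34.7]
eef_rot: [-0.0, 0.988, 0.151, -0.0]
contact_force: [-1.2, 0.1, 0.2]
width: 85.2
tcp [ 456.2 -104.4   35. ] tool delta mm [-0.4  0.5  1. ] units [-0.02  0.02  0.04] Rx [0.954 0.299 0.001] F [ 0.29 -0.36 -0.91]
```

View pics/wrist8.png

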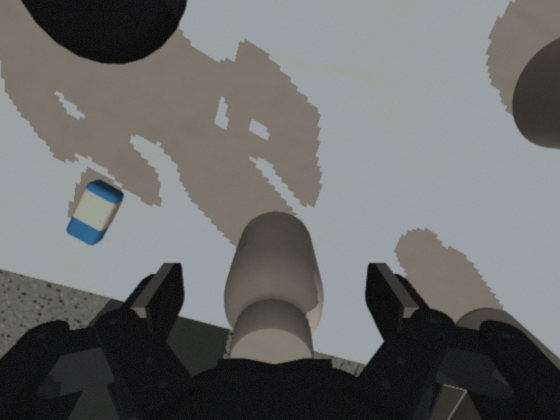

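Bottle B is centred between the fingers (274,290), as bottle A was. Now to grip it and lift.

```bash
python3 -m inch '[[100,0,0,0,0],[180,0,0,0,0],[255,0,0,0,0],[255,0,0,0,0],[255,0,0,0,0],[255,0,0,0,0],[255,0,0,0,0],[255,0,0,0,0],[255,0,0,0,0],[255,0,0,0,0]]'; python3 -m inch '[[255,0,0,-0.2,0],[255,0,0,-0.4,0],[255,0,0,-0.8,0],[255,0,0,-0.8,0],[255,0,0,-0.8,0],[255,0,0,0,0],[255,0,0,0,0],[255,0,0,0,0],[255,0,0,0,0],[255,0,0,0,0]]'; python3 -c "
from h import *
for i in range(3): grab('wrist','wrist9');print(ctrl.observe()['contact_force'],ctrl.observe()['width'])"
```

```text
clock: 10.43
tool_pos: [456.3, -104.4, 35.1]
eef_rot: [0.0, 0.988, 0.151, 0.0]
contact_force: [-2.8, 1.5, 11.0]
width: 40.4
clock: 11.27
tool_pos: [455.3, -104.2, 108.7]
eef_rot: [-0.0, 0.988, 0.151, -0.001]
contact_force: [0.2, 0.4, -3.8]
width: 40.9
[-1.10313082 -0.00511664 -4.09289428] 40.32427443328584
[-0.70170283  0.98045695 -2.95444861] 40.37199878487959
[-0.18780169 -0.82586835 -4.06175875] 40.76829385008325
```

View pics/wrist9.png

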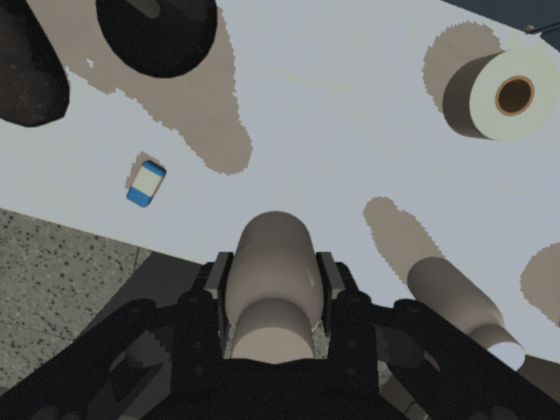

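Bottle B reads about −3.8 N against −1.5 N for A, so B is the heavy one (about 0.4 kg). I'll raise it and move to where the wrist camera can see the desk camera's head.

```bash
python3 -m inch '[[255,0,0,-0.5,0],[255,0,0,-1,0],[255,0,0,-1,0],[255,0,0,-1,0],[255,0,0,-1,0],[255,0,0,-1,0],[255,0,0,-1,0],[255,0,0,-1,0],[255,0,0,-0.8,0],[255,0,0,-0.5,0]]'; python3 -m inch '[[255,0.2,-0.5,0,0],[255,0.2,-0.6,0,0],[255,0.2,-0.6,0,0],[255,0.2,-0.6,0,0],[255,0.2,-0.6,0,0],[255,0.2,-0.6,0,0],[255,0.2,-0.5,0,0],[255,0.2,-0.3,0,0],[255,0,0,0,0],[255,0,0,0,0]]';python3 -c "
from h import *
d=grab('wrist','wrist10');print(proj(d,[563,15,220]))"; python3 rel.py 455 10 330
```

```text
clock: 12.25
tool_pos: [456.2, -104.4, 331.5]
eef_rot: [0.0, 0.988, 0.151, 0.001]
contact_force: [-0.2, 0.4, -4.2]
width: 40.6
clock: 13.08
tool_pos: [461.9, 10.0, 329.3]
eef_rot: [-0.0, 0.988, 0.152, -0.0]
contact_force: [0.9, -0.5, -4.3]
width: 40.4
[308.17516273  78.79189881]
tcp [461.9   9.5 329.3] tool delta mm [-6.4 -2.5 -0.7] units [-0.26 -0.1  -0.03] Rx [ 0.954  0.299 -0.001] F [ 0.52  0.4  -3.93]
```

View pics/wrist10.png

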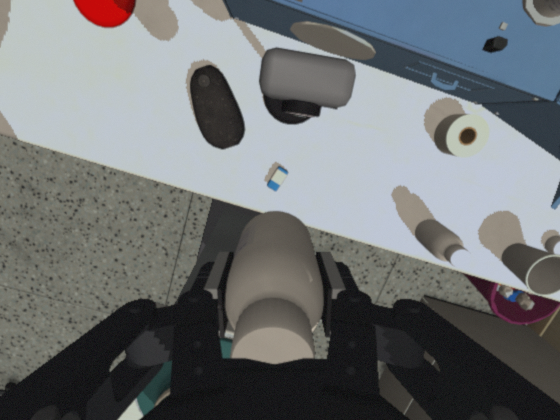

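The grey head shows at (308,78), with its black barrel pointing towards the robot at (301,107). The red look-alike is at (105,5).

Run:
```python
from h import *
W=load('wrist10');im=W["img"].astype(int)
cv2.imwrite("pics/c7.png",cv2.resize(W["img"][35:135,240:370,::-1],(780,600),interpolation=2))
g=(im.max(2)-im.min(2)<22)&(im.sum(2)>150)&(im.sum(2)<420)
m=np.zeros(g.shape,np.uint8);m[40:112,255:362]=g[40:112,255:362]*255
m=cv2.morphologyEx(m,cv2.MORPH_OPEN,np.ones((5,5)))
c=max(cv2.findContours(m,0,2)[0],key=cv2.contourArea);r=cv2.minAreaRect(c);print(r,cv2.contourArea(c))
for p in cv2.boxPoints(r):print(p.round(1),onz(W,*p,215).round(1))
for u,v in[(301,107)]:print(onz(W,u,v,200))
```

```text
((310.0, 74.0), (68.0, 102.0), 90.0) 5086.0
[259.  40.] [577.9  58.2 215. ]
[361.  40.] [600.5 -13.9 215. ]
[361. 108.] [556. -32. 215.]
[259. 108.] [531.9  44.5 215. ]
[543.12578182  12.16929563 200.        ]
```

View pics/c7.png

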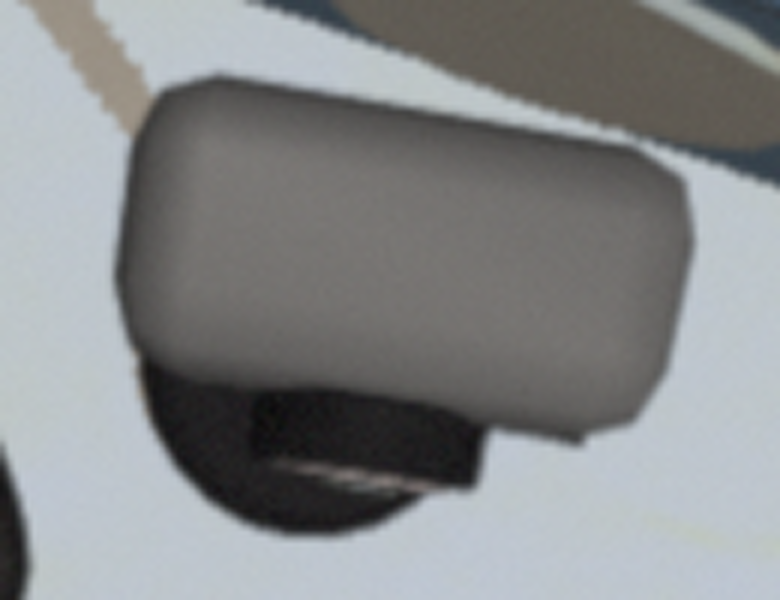

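Run:
```python
from h import *
W=load('wrist10')
P=lambda x,y,z: onz(W,240+x/6-.4,35+y/6-.4,z)
for n,a,b,z in[("back",(215,77),(630,145),212),("front",(200,383),(585,440),205),("barrel front top",(258,455),(472,488),205),("barrel front",(252,405),(480,440),215)]:
    A=P(*a,z);B=P(*b,z);d=A-B;print(n,A.round(1),B.round(1),"mid",((A+B)/2).round(1),"len",np.linalg.norm(d).round(1),"yaw of x axis",np.degrees(np.arctan2(-d[0],d[1])).round(1))
T=load("top0")
Q=lambda x,y,z: onz(T,200+x/10-.45,170+y/10-.45,z)
for n,a,b,z in[("topback",(205,110),(485,88),212),("topfront",(235,278),(500,235),200)]:
    A=Q(*a,z);B=Q(*b,z);d=A-B;print(n,A.round(1),B.round(1),"mid",((A+B)/2).round(1),"len",np.linalg.norm(d).round(1),"yaw",np.degrees(np.arctan2(-d[0],d[1])).round(1))
```

```text
back [577.3  45.3 212. ] [585.7  -7.3 212. ] mid [581.5  19.  212. ] len 53.3 yaw of x axis 9.0
front [542.3  36.3 205. ] [551.1 -15.8 205. ] mid [546.7  10.3 205. ] len 52.9 yaw of x axis 9.5
barrel front top [535.9  26.  205. ] [540.6  -3.3 205. ] mid [538.2  11.4 205. ] len 29.7 yaw of x axis 9.1
barrel front [541.4  28.9 215. ] [546.2  -0.9 215. ] mid [543.8  14.  215. ] len 30.2 yaw of x axis 9.2
topback [578.2  48.  212. ] [583.1 -15.5 212. ] mid [580.6  16.3 212. ] len 63.6 yaw 4.4
topfront [541.7  41.9 200. ] [551.5 -18.4 200. ] mid [546.6  11.7 200. ] len 61.1 yaw 9.2
```

```bash
python3 -m inch '[[255,0,0,0,0.5],[255,0,0,0,0.5],[255,0,0,0,0.4],[255,0,0,0,0],[255,0,0,0,0]]'; python3 rel.py 436 -5 186; python3 -c "
from h import *
print(proj(load('scene0'),[536.8,11.1,200]))"
```

```text
clock: 13.55
tool_pos: [461.8, 9.5, 329.4]
eef_rot: [-0.0, 0.997, 0.079, -0.0]
contact_force: [-0.3, 0.1, -3.8]
width: 40.3
tcp [461.8   9.5 329.4] tool delta mm [-27.8  10.2 143.4] units [-1.11  0.41  5.74] Rx [ 0.988  0.157 -0.   ] F [-0.32  0.05 -3.78]
[258.38707108 206.31434049]
```

Lens check: the predicted point in the scene view is (258.4,206.3), against (258.6,206) seen. Tool yaw now equals the camera's, 9°. I'll move back first, then down.

```bash
python3 -m inch '[[255,-0.3,0.1,0,0],[255,-0.5,0.2,0,0],[255,-0.31,0.11,0.2,0],[255,0,0,0.5,0],[255,0,0,0.8,0],[255,0,0,0.8,0],[255,0,0,0.8,0],[255,0,0,0.8,0],[255,0,0,0.8,0],[255,0,0,0.6,0]]';python3 -m inch '[[255,0,0,0.3,0],[255,0,0,0.1,0],[255,0,0,0,0],[255,0,0,0,0],[255,0,0,0,0]]'; python3 rel.py 436 -5 186; python3 -c "
from h import *
grab('scene','scene11');grab('top','top11');grab('wrist','wrist11')
s=load('scene11')['img'][:,:,::-1];cv2.imwrite('pics/c8.png',cv2.resize(s[150:300,220:370],(600,600),interpolation=2))"
```

```text
clock: 14.38
tool_pos: [435.1, -4.7, 195.4]
eef_rot: [-0.0, 0.997, 0.079, -0.001]
contact_force: [0.4, -0.9, -3.6]
width: 40.1
clock: 14.8
tool_pos: [436.5, -4.4, 187.9]
eef_rot: [0.0, 0.997, 0.079, 0.001]
contact_force: [0.6, -0.3, -3.2]
width: 40.3
tcp [436.5  -4.4 187.9] tool delta mm [-0.6  0.6  1.9] units [-0.02  0.02  0.07] Rx [0.988 0.157 0.001] F [ 0.56 -0.27 -3.23]
```

View pics/c8.png

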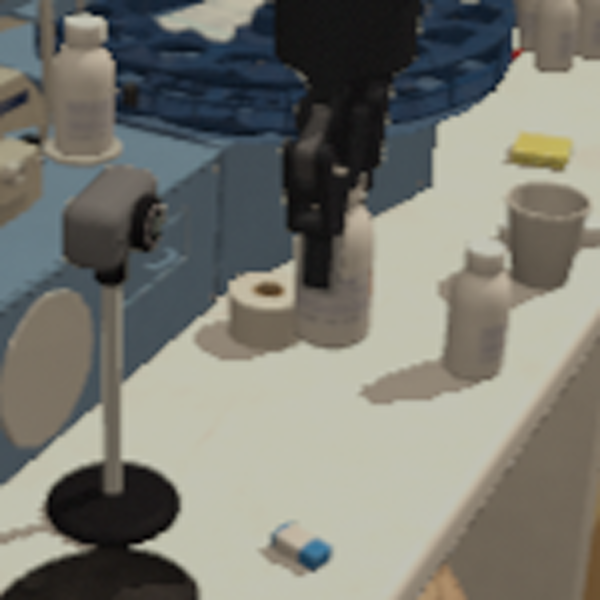

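View pics/top11.png

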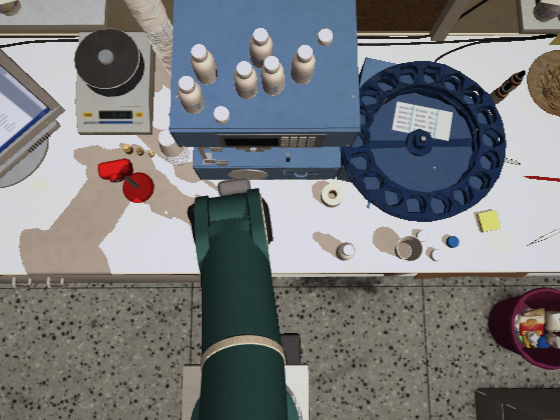

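View pics/wrist11.png

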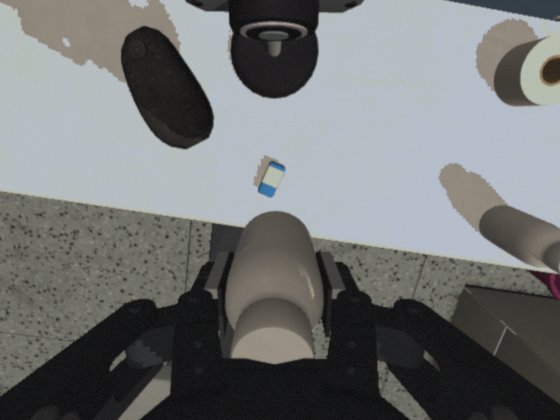

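Run:
```python
from h import *
s=load('scene11')
for z in(148,151,154): print(z,proj(s,[436.5-8.6,-4.4+19.7,z]).round(1))
w=load('wrist11');L=np.array([536.8,11.1,200]);print(proj(w,L))
T=load('top11');print("A cap now",onz(T,346.5,250,98),onz(load('top0'),347,250,98))
a=cv2.absdiff(load('top0')['img'],T['img'])
print(np.linalg.norm(L[:2]-[436.5,-4.4]))
for n in('top0','top11'): cv2.imwrite(f'pics/z{n}.png',cv2.resize(load(n)['img'][225:275,320:430,::-1],(770,350),interpolation=2))
cv2.imwrite('pics/zz.png',np.vstack([cv2.imread('pics/ztop0.png')[:290],cv2.imread('pics/ztop11.png')[:290]]))
o=ctrl.observe();print(o['clock'],o['tool_pos'],o['joint_velocities'].round(3) if hasattr(o['joint_velocities'],'round') else o['joint_velocities'])
```

```text
148 [300.3 239.7]
151 [300.4 238.6]
154 [300.4 237.4]
[274.75599217  34.30495359]
A cap now [ 429.61808091 -251.07090508   98.        ] [ 429.61222057 -252.29425618   98.        ]
101.49059069687195
14.95 [436.31440639  -4.33961766 187.54722795] [ 0.001  0.003 -0.001  0.003  0.001 -0.001  0.   ]
```

View pics/zz.png

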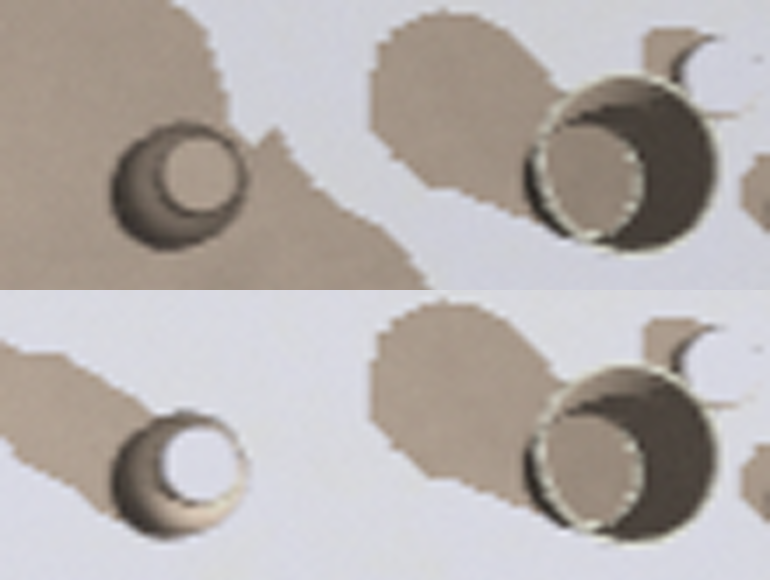

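Run:
```python
from h import *
s=load('scene11');p=np.array([436.4,-4.4])
a=proj(s,[*p,165]);print(a)
for dx,dy in((10,0),(0,10)): print(dx,dy,proj(s,[p[0]+dx,p[1]+dy,165])-a)
e=np.array([.915,.40])*21.5
print(proj(s,[*(p+e),165]),proj(s,[*(p-e),165]))
cv2.imwrite('pics/c9.png',cv2.resize(s['img'][190:245,280:325,::-1],(490,600),interpolation=0))
```

```text
[301.0136336  228.19424863]
10 0 [-4.06899959 -1.1210995 ]
0 10 [-1.94858579  1.91175613]
[291.3251829  227.60988798] [310.72844576 228.78019928]
```

View pics/c9.png

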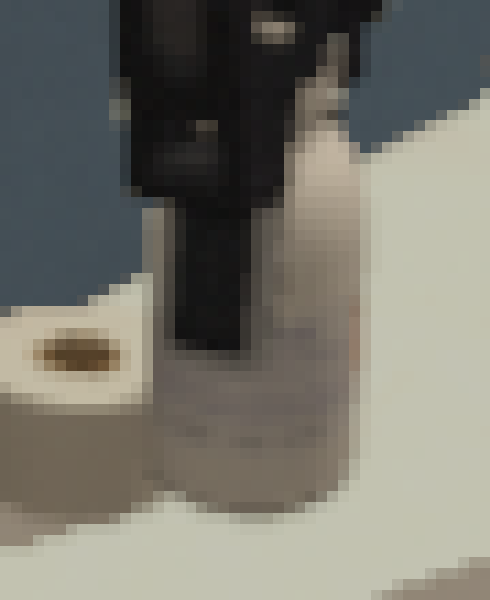

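```bash
python3 -m inch '[[255,0.12,0,0.06,0],[255,0,0,0,0],[255,0,0,0,0],[255,0,0,0,0],[255,0,0,0,0],[255,0,0,0,0],[255,0,0,0,0],[255,0,0,0,0]]'
python3 - <<'E'
from h import *
grab('wrist','wrist12');grab('scene','scene12');o=ctrl.observe();print(o['clock'],o['tool_pos'],o['joint_velocities'],o['contact_force'],o['width'])
s=load('scene12')['img'][:,:,::-1];w=load('wrist12')['img'][:,:,::-1]
cv2.imwrite('pics/c10.png',np.hstack([cv2.resize(s[150:300,220:370],(400,400),interpolation=2),cv2.resize(w,(400,300))[:300].copy() if 0 else cv2.copyMakeBorder(cv2.resize(w,(400,300)),0,100,0,0,0)]))
E
```

```text
clock: 15.62
tool_pos: [439.0, -3.8, 185.5]
eef_rot: [-0.0, 0.997, 0.079, -0.0]
contact_force: [-0.3, 0.5, -4.0]
width: 40.6
15.7167 [439.04946807  -3.83246242 185.56128434] [ 0.00033     0.00013103 -0.00057478 -0.00037909  0.00042033 -0.00048553
  0.00148557] [ 0.07936479 -0.50128966 -4.20712861] 40.30888075845219
```

View pics/c10.png

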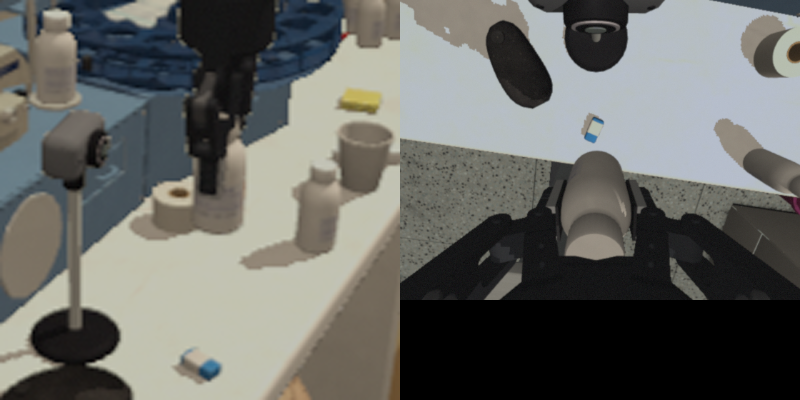

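The heavy bottle is upright and still in front of the lens, with the barrel and bottle in line in the wrist view. The lighter bottle stands in its place.

```bash
python3 -c "
from bench import ctrl
print(ctrl.finish_job())"
```

```text
the job is handed in; nothing more can be done
None
```

I lifted both bottles, set the lighter one back where it stood, and handed in at 15.7 s with the arm still holding the heavier one in front of the desk camera.

- **Weighing:** The bottle on the robot's right (world −y) read about −1.5 N, roughly 0.15 kg, a little above the empty range and within sensor noise. The other read about −3.8 N, roughly 0.4 kg, so that is the full one.
- **Lighter bottle:** In before and after top views its cap agrees to about 1 mm. The cup, label roll and eraser look untouched.
- **Heavier bottle:** It is upright and still. Its centre height is about 200 mm, and its axis is about 98 to 102 mm from the lens. In the wrist view it is centred on the lens to within 1 to 2 mm.

**Disagreement:** the scene camera put the held bottle 3 to 5 mm farther from the lens than the tool position did. I moved it 3 mm closer to split the difference, and I don't know which was right.

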